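Put the culture dish away: shut its drawer and bolt it

ROBOT

A 6-joint arm with a two-finger parallel gripper is mounted at the origin on a cart in front of the work surface, level with it; the furniture and walls round the work are solid. World frame = base frame: x ahead of the robot, y to its left, z up, the work surface at z = 0. Lengths are in m, angles in rad, forces in N, time in s.
With the tool pointing down it reaches from about 0.275 to 0.75 m from the base axis. Payload 10.2 kg.
Tool frame: the origin (TCP) lies between the finger pads; the fingertips stand robot.tip_extent ahead of it and the grasp point (between the pads) lies 3 mm ahead of it (robot.tip_extent is the distance from the TCP to the fingertips, in m); z points along the fingers, y is the line along which they close (so a half turn about z gives the same grasp; the last joint's range is limited). The gripper opens to 88 mm and grips with 3 to 60 N. Pads are 18 mm wide; open, the fingers measure 123 mm over their backs; the gripper's body (75 mm by 187 mm) begins 45 mm behind the grasp point.
Start: joints at [-1.436, 0.313, 1.498, -0, 1.331, -0.223], TCP at [0.184, -0.492, 0.261] pointing down, gripper open.
Joint ranges: [-2.94, 2.94], [-0.97, 2.17], [0.19, 2.56], [-1.23, 4.37], [0.02, 3.11], [-2.88, 2.88]. Speed limits (rad/s): [2.39, 2.39, 3.01, 3.14, 3.14, 3.14].

INTERFACE

Orientations are given as a rotation vector (axis times angle).
In Python, from station import robot, capture, get_calibration gives the robot as it stands.
- The arm moves only by the tool drive_tool, never from a script. Its argument "commands" is a list that holds one entry, the list of rows, each a list of 4 numbers: the shift along the world's x, y, z in mm, then the turn about the world's z in rad. A call has exactly 5 rows; each row shifts and turns the commanded pose from where the row before left it; what a row does not reach is not made up. A row lasts 1/12 s, in which the tool goes at most 41.7 mm and 7.16 degrees, less where a joint would pass 70% of its speed; a pose out of reach is approached as far as the arm can. A call with a gripper value outside its range is refused whole. "jaw" is the gripper command: -1 is shut, 1 is fully open, values between are in proportion, set as the call begins (left out, the last holds). The fingers move at their own pace and stop on an object; "squeeze" is the grip in N (left out, the last holds). Time passes only in rows, so rows that do not move let the fingers close, or fill a call up. It gives the time, the measured TCP pose, the force, the opening and the grip force at its end, in the units of the state.
- robot.state(): the state, without advancing time (a new reading comes with each control period).
- capture(name): name is "scene" or "top" or "wrist"; returns the picture (384x512x3 uint8, red, green, blue); there is no depth.
- get_calibration(name): a dict with "mtx" (3x3 intrinsics, pixels), "rvec" (rotation vector, rad) and "tvec" (3), from world to camera coordinates, as OpenCV has them. Camera axes: x right, y down, z forward; pixel columns grow to the right and rows downward; lengths in m; the calibration is good to about 2 mm. The wrist camera is an equidistant fisheye: a pixel r from the principal point sees the ray r / f radians off the axis. A picture is of the moment at which its call begins: read the wrist's pose just before it. get_calibration takes no time and is no camera call; for the wrist camera it gives the pose at the moment of the call.
- robot.sign_off(): hands the job in; it is judged then, once.
The state is a dict: "time_s": time; "joint_positions": joint angles; "qvel": joint speeds; "effort": joint torques, N m; "position": TCP position; "eef_rot": TCP orientation; "ft_force": force on the tool from outside, world axes, zero at the start; "ft_torque": the same for the moment, N m; "width": finger opening in m; "finger_force": force on a finger pad.
Only numpy, scipy, OpenCV 4.12 (cv2) and the standard library are available. Lean on these libraries where they do the work, as an engineer would, in place of code of your own. Each camera call takes 0.05 s, during which the arm holds its last target. There are 200 camera calls.

TASK

One of the two open drawers of the small cabinet on the bench holds the petri dish, the other a roll of tape. With the fingertips, gently push the drawer with the dish fully shut, then push the steel bolt on the cabinet's top all the way across to that side so that it locks this drawer. Leave the other drawer open as it is, lift nothing, and do not disturb the things standing around or the timer on the cabinet.

Things in the scene. Friction and masses are not known exactly. Their poses are not given: they have to be found in the camera images.
- cabinet: Fixed low grey cabinet with two drawers side by side, 276 wide, 150 deep, 70 high, standing on the bench. Origin: at bench level under the middle of its front face (the face behind the shut drawer fronts); x points into the cabinet, away from the robot, y to the left along the front, z up. The drawers slide along x; their middles are at y = +80 (left) and -80 mm (right).
- left_drawer (a joint): Opening of the left drawer (y = +80 mm) in m: 0 shut, at most 0.11; starts 0.08 to 0.10 open. Slides with 2 N friction plus 6 N per m/s, stays where it is left.
- right_drawer (a joint): Opening of the right drawer (y = -80 mm), same as the left.
- left_drawer_front (a point): Foremost point of the left drawer: middle of the front edge of its pull, a small steel ledge 34 wide, 7 high that sticks out 7 mm from the front panel, 52 mm above the bench. The front panel is 94 wide, 10 thick, from 10 to 58 mm above the bench; shut, its outer face stands 10 mm in front of the cabinet face. The black tray behind it is 86 wide with walls up to 40 mm above the bench.
- right_drawer_front (a point): The same point of the right drawer.
- bolt (a joint): Position of the sliding bolt in m: 0 in the middle (both drawers free; starts within 0.006 of it), +0.034 fully to the left (+y, locks the left drawer), -0.034 fully to the right (locks the right drawer). Friction 1.5 N plus 5 N per m/s, stays where it is left.
- bolt_tab (a point): Top middle of the bolt's upright thumb tab: 8 thick (y), 26 deep (x), top 100.5 mm above the bench, middle 6 mm behind the cabinet's front face; push it sideways. It stands on the bolt's steel plate, 50 wide (y), 40 deep, 74.5 to 77.5 mm above the bench; the plate's front lip, 50 wide, hangs down to 50 mm above the bench, 16 mm in front of the cabinet face.
- petri_dish: Closed round petri dish with pale filling, 60 across, 13 high, lying loose in one of the two drawers. Origin at the centre of its underside.
- tape_roll: Roll of cream tape, 65 across, 19 high, lying loose in the other drawer. Origin at the centre of its underside.
- timer: White bench timer, 60x66x18, lying on top of the cabinet towards the back. Origin at the centre of its underside.
- sample_pot: White sample pot with a screw lid, 68 across, 63 high, on the bench at the left front. Origin at the centre of its underside.
- small_beaker: Small glass beaker, 45 across, 58 high, on the bench at the right front. Origin at the centre of its underside.
Not all that is in view belongs to the job. Leave any brown or purple look-alike of the petri_dish alone.

How it is judged:
On the way, in this order (a step that is already met when the one before it is completed fails the run):
1. the drawer that holds the petri dish is pushed shut (((y of petri_dish in the frame of cabinet above 0 m and value of joint left_drawer below 0.004 m) or (y of petri_dish in the frame of cabinet below 0 m and value of joint right_drawer below 0.004 m))), for 0.2 s.
2. the bolt is pushed across to that drawer (((y of petri_dish in the frame of cabinet above 0 m and value of joint bolt above 0.025 m) or (y of petri_dish in the frame of cabinet below 0 m and value of joint bolt below -0.025 m))), for 0.2 s.
At the end, for the whole second after the job is handed in: The drawer with the petri dish is shut to within 4 mm, the bolt stands at least 25 mm to its side, the dish lies flat at rest inside the cabinet, the other drawer is within 12 mm of where it was, and timer, pot and beaker are within 30 mm of where they were (((y of petri_dish in the frame of cabinet above 0 m and value of joint left_drawer below 0.004 m and value of joint bolt above 0.025 m and distance of right_drawer_front from where it was at the start of the episode below 0.012 m) or (y of petri_dish in the frame of cabinet below 0 m and value of joint right_drawer below 0.004 m and value of joint bolt below -0.025 m and distance of left_drawer_front from where it was at the start of the episode below 0.012 m)) and x of petri_dish in the frame of cabinet above 0.015 m and z of petri_dish in the frame of cabinet below 0.022 m and linear speed of petri_dish below 0.02 m/s and distance of each of timer, sample_pot, small_beaker from where it was at the start of the episode below 0.03 m); the robot touches nothing.
It fails at once if the bolt is pushed across while the drawer with the dish is still open, or towards the other drawer ((y of petri_dish in the frame of cabinet above 0 m and ((value of joint bolt above 0.015 m and value of joint left_drawer above 0.008 m) or value of joint bolt below -0.015 m)) or (y of petri_dish in the frame of cabinet below 0 m and ((value of joint bolt below -0.015 m and value of joint right_drawer above 0.008 m) or value of joint bolt above 0.015 m))).
It fails at once if the other drawer is moved by more than 12 mm ((y of petri_dish in the frame of cabinet above 0 m and distance of right_drawer_front from where it was at the start of the episode above 0.012 m) or (y of petri_dish in the frame of cabinet below 0 m and distance of left_drawer_front from where it was at the start of the episode above 0.012 m)).
It fails at once if a drawer is slammed (faster than 0.35 m/s) (velocity of joint any of left_drawer, right_drawer below -0.35 m/s).
It fails at once if the petri dish or the tape is lifted or tipped (height (world z) of any of petri_dish, tape_roll above 0.03 m or angle between any of petri_dish, tape_roll's own z axis and vertical above 0.35 rad).
It fails at once if timer, pot or beaker is moved by more than 30 mm, lifted or knocked over (distance of any of timer, sample_pot, small_beaker from where it was at the start of the episode above 0.03 m or angle between any of timer, sample_pot, small_beaker's own z axis and vertical above 0.5 rad or height (world z) of timer above 0.085 m or height (world z) of any of sample_pot, small_beaker above 0.015 m).
It also fails if it takes over 43 s, if anything falls off the work surface, if the arm or the gripper's body presses on something with over 40 N, if the wrist force passes 120 N, or if a joint passes its speed limit or range.

## Working session

There is one attempt and no reset: what is moved stays moved. The work goes in short steps, Python scripts to look and compute and a tool call to move; the robot and the scene stay as the last step left them, time stands still between calls to the robot, and variables do not carry over. Pictures are saved under pics/ and viewed, at most 10 in all, crops included, and the job is handed in when it is done.

Besides the shell and the picture viewer there is one more tool, called after "Call:" as a command line: name --argument value ..., lists and objects as JSON in quotes. drive_tool: Moves the arm, as the interface text tells. Its arguments: {"type":"object","properties":{"commands":{"type":"array","items":{"type":"array","items":{"type":"array","items":{"type":"number"}}}},"jaw":{"type":"number"},"squeeze":{"type":"number"}},"required":["commands"]}

```bash
mkdir -p pics; cat > h.py <<'E'
import numpy as np, cv2
from station import robot, capture, get_calibration
def cal(n):
    c=get_calibration(n); R=cv2.Rodrigues(np.array(c["rvec"],float))[0]
    return np.array(c["mtx"],float),R,np.array(c["tvec"],float).ravel()
def px2plane(n,uv,z):
    K,R,t=cal(n); d=R.T@np.linalg.inv(K)@np.array([uv[0],uv[1],1.]); o=-R.T@t
    return o+d*(z-o[2])/d[2]
def proj(n,p):
    K,R,t=cal(n); q=K@(R@np.array(p,float)+t); return q[:2]/q[2]
E
python3 - <<'E'
from h import *
for n in("top","scene"):
    im=capture(n); cv2.imwrite(f"pics/{n}0.png",cv2.resize(im[:,:,::-1],(800,600),interpolation=cv2.INTER_CUBIC)); np.save(n,im)
    K,R,t=cal(n); print(n,K[0,0],-R.T@t)
s=robot.state(); print(s, robot.tip_extent)
E
```

```text
top 357.80695685816505 [0.45849815 0.16917736 1.02928512]
scene 409.8593931056128 [0.1473816  0.65917412 0.9023436 ]
{'time_s': 0.1, 'joint_positions': array([-1.43641137e+00,  3.13381074e-01,  1.49828943e+00,  1.96211275e-05,
        1.33099290e+00, -2.23426843e-01]), 'qvel': array([ 0.00036043, -0.00177344, -0.00294858, -0.00129548, -0.00081646,
        0.00050866]), 'effort': array([ 3.46908877e-03, -4.02810180e+01, -2.52642792e+01,  6.96674245e-02,
        3.42533668e-02, -4.88629655e-05]), 'position': array([ 0.1838246 , -0.49158461,  0.26025191]), 'eef_rot': array([-3.09039915e+00, -5.58858548e-01, -1.04725977e-04]), 'ft_force': array([ 0.14281942, -1.05579937,  0.57566842]), 'ft_torque': array([ 0.03654217, -0.02589331, -0.01904777]), 'finger_force': 0.0, 'width': 0.08809584937387908} 0.022
```

View pics/top0.png

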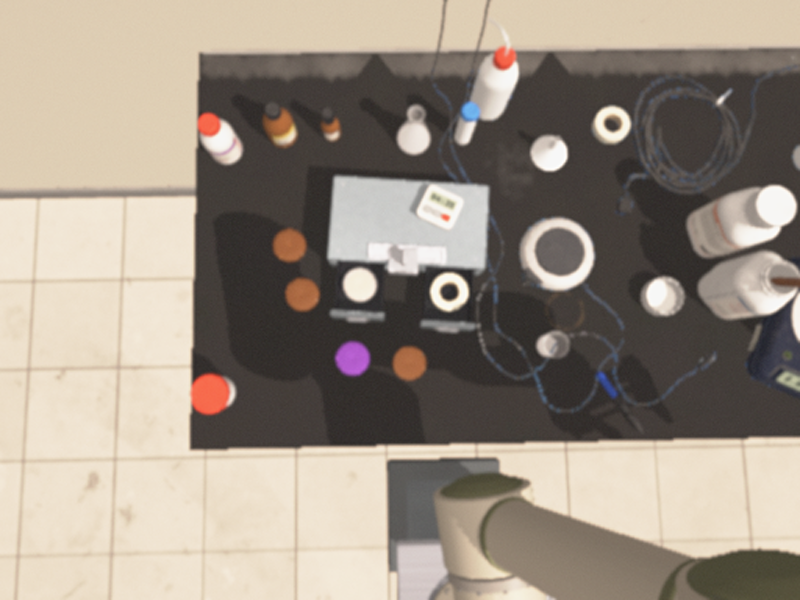

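View pics/scene0.png

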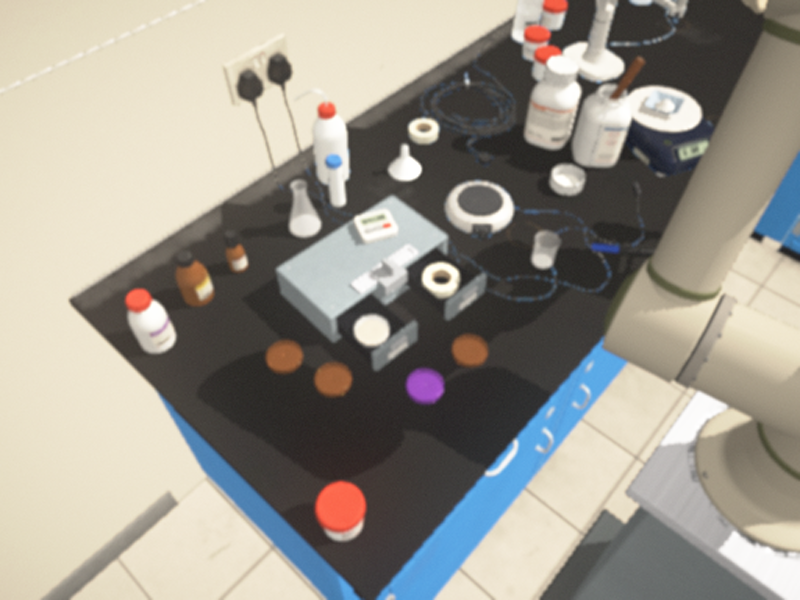

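The dish is in the left drawer (top picture, 360,284) and the tape is in the right one (450,291). The cabinet's top corners are near (335,177), (489,186), (486,268) and (328,260), and the bolt tab is near (403,257). Next I'll measure on an enlarged crop.

```bash
python3 - <<'E'
from h import *
im=np.load("top.npy"); 
c=im[105:215,200:325]; cv2.imwrite("pics/crop.png",cv2.resize(c[:,:,::-1],None,fx=5.4,fy=5.4,interpolation=cv2.INTER_CUBIC))
hsv=cv2.cvtColor(im,cv2.COLOR_RGB2HSV)
for nm,(u,v),z in [("BL",(335,177),.07),("BR",(489,186),.07),("FR",(486,268),.07),("FL",(328,260),.07),("dish",(360,284),.02),("tab",(403,249),.1005),("ldL",(331,311),.058),("ldR",(384,314),.058),("rdL",(422,321),.058),("rdR",(476,322),.058),("beaker",(556,336),.058),("timer",(440,206),.088)]:
    print(nm,px2plane("top",(u*.64,v*.64),z).round(4))
E
```

```text
BL [0.7982 0.2573 0.07  ]
BR [ 0.7777 -0.0156  0.07  ]
FR [ 0.6302 -0.0047  0.07  ]
FL [0.6489 0.2704 0.07  ]
dish [0.6133 0.2177 0.02  ]
tab [0.6596 0.1404 0.1005]
ldL [0.5608 0.2669 0.058 ]
ldR [0.5539 0.1746 0.058 ]
rdL [0.5404 0.1085 0.058 ]
rdR [0.537  0.0143 0.058 ]
beaker [ 0.5101 -0.1245  0.058 ]
timer [0.7372 0.0743 0.088 ]
```

View pics/crop.png

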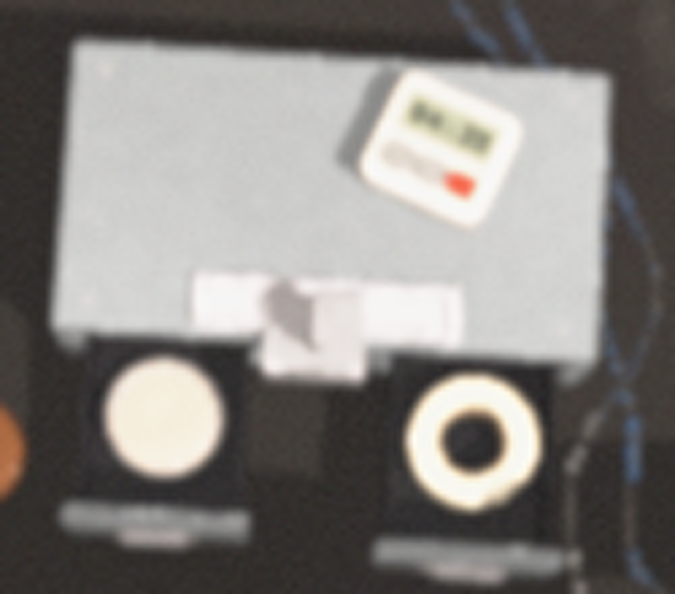

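The crop shows the left drawer's pull at about (155,537), the bolt plate spanning u from 262 to 368, and the tab near u = 320. From that I get the cabinet origin at about (0.640, 0.133) with a yaw of about -0.073. The measured width of 276 mm matches. I'll approach the left drawer with the fingers shut.

Call:
drive_tool --commands '[[[14, 35, 0, -0.108], [14, 35, 0, -0.108], [14, 35, 0, -0.108], [14, 35, 0, -0.107], [14, 35, 0, 0]]]' --jaw -1

```text
time_s: 0.52
position: [0.254, -0.3149, 0.2604]
eef_rot: [-3.139, 0.125, 0.0]
ft_force: [1.0, -0.3, 0.7]
width: 0.0569
finger_force: 0.0
```

Call:
drive_tool --commands '[[[14, 36, 0, 0], [14, 36, 0, 0], [14, 36, 0, 0], [14, 36, 0, 0], [14, 36, 0, 0]]]'

```text
time_s: 0.93
position: [0.3239, -0.1349, 0.2607]
eef_rot: [3.139, -0.116, 0.0]
ft_force: [1.7, -1.1, 0.3]
width: 0.0236
finger_force: 0.0
```

Call:
drive_tool --commands '[[[14, 36, 0, 0], [14, 36, 0, 0], [14, 36, 0, 0], [14, 36, 0, 0], [14, 36, 0, 0]]]'

```text
time_s: 1.35
position: [0.3939, 0.0454, 0.2607]
eef_rot: [3.139, -0.115, 0.0]
ft_force: [0.7, -2.0, 0.2]
width: 0.0003
finger_force: 0.0
```

Call:
drive_tool --commands '[[[14, 36, 0, 0], [14, 36, 0, 0], [14, 36, 0, 0], [14, 36, 0, 0], [0, 0, 0, 0]]]'

```text
time_s: 1.77
position: [0.4506, 0.1918, 0.2599]
eef_rot: [-3.139, 0.108, 0.001]
ft_force: [0.5, -1.1, -0.1]
width: 0.0008
finger_force: 0.0
```

```bash
python3 - <<'E'
from h import *
a=-0.073; O=np.array([.6395,.133,0]); X=np.array([np.cos(a),np.sin(a),0]); Y=np.array([-np.sin(a),np.cos(a),0])
P=lambda x,y,z:O+x*X+y*Y+np.array([0,0,z])
pts=[P(0,.138,.07),P(0,-.138,.07),P(.15,.138,.07),P(.15,-.138,.07)]+[P(x,y,.1005) for x in(-.007,.019) for y in(-.004,.004)]+[P(-.016,-.025,.0775),P(-.016,.025,.0775)]+[P(-.102,y,.0555) for y in(.063,.097)]+[P(-.102,y-.16,.0555) for y in(.063,.097)]
out=[]
for n,(r0,c0) in (("top",(105,200)),("scene",(120,170))):
    im=np.load(n+".npy"); f=4 if n=="top" else 3.0
    c=im[r0:r0+110,c0:c0+130 if n=="top" else c0+150]; c=cv2.resize(c[:,:,::-1],(395,334),interpolation=cv2.INTER_CUBIC) if 0 else c[:,:,::-1]
    c=np.ascontiguousarray(cv2.resize(c,None,fx=f,fy=f,interpolation=cv2.INTER_CUBIC)) if n=="scene" else np.ascontiguousarray(cv2.resize(c[:, :100],None,fx=3.0,fy=3.0,interpolation=cv2.INTER_CUBIC)) if 0 else np.ascontiguousarray(cv2.resize(c,None,fx=3.0,fy=3.0,interpolation=cv2.INTER_CUBIC))
    for p in pts:
        q=(proj(n,p)-[c0,r0]+.5)*3-.5; cv2.circle(c,tuple(int(round(v)) for v in q),2,(0,0,255),-1)
    out.append(c[:, :395])
cv2.imwrite("pics/ov.png",np.hstack(out))
E
```

```text
(no output)
```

View pics/ov.png

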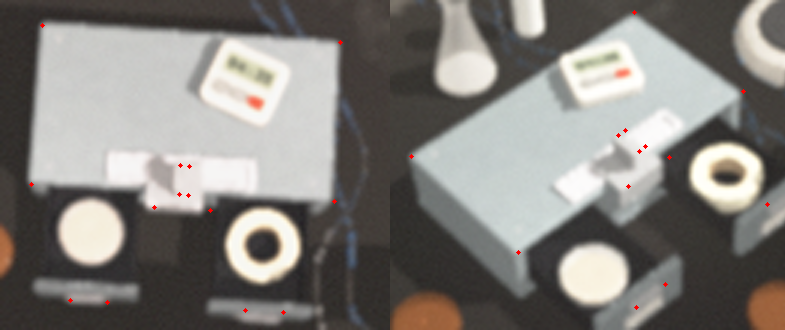

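The overlay shows the cabinet corners agreeing to about 1 px. The bolt plate sits about 6 mm left of the middle. The left pull's front edge is at about x_c = -0.102. Now I'll descend in front of that pull.

Call:
drive_tool --commands '[[[10, 6, -38, 0], [10, 6, -38, 0], [10, 6, -38, 0], [10, 6, -38, 0], [2, 6, -38, 0]]]'

```text
time_s: 2.18
position: [0.4926, 0.2169, 0.0689]
eef_rot: [-3.139, 0.116, -0.001]
ft_force: [0.6, 0.7, -0.3]
width: 0.0005
finger_force: 0.0
```

Call:
drive_tool --commands '[[[0, 0, -4, 0], [0, 0, 0, 0], [0, 0, 0, 0], [0, 0, 0, 0], [0, 0, 0, 0]]]'

```text
time_s: 2.6
position: [0.4927, 0.2172, 0.069]
eef_rot: [-3.139, 0.115, -0.006]
ft_force: [-0.2, 0.6, -0.5]
width: 0.0004
finger_force: 0.0
```

```bash
python3 - <<'E'
from h import *
im=capture("scene")
cv2.imwrite("pics/s1.png",cv2.resize(im[110:260,150:350,::-1],None,fx=4,fy=4,interpolation=cv2.INTER_CUBIC)); s=robot.state(); print(s["position"],s["eef_rot"],s["ft_force"])
E
```

```text
[0.49256649 0.21719003 0.06865716] [-3.13875989  0.11515838 -0.00490523] [ 0.08391444 -0.5631679  -0.34623178]
```

View pics/s1.png

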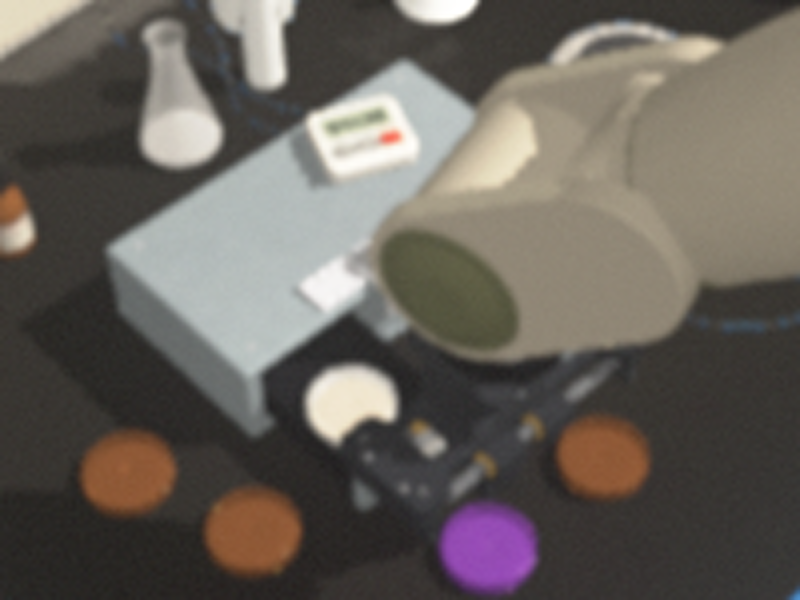

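Call:
drive_tool --commands '[[[7, 2, -3, 0], [7, 2, 0, 0], [7, 1, 0, 0], [7, 0, 0, 0], [7, -0.5, 0, 0]]]'

```text
time_s: 3.07
position: [0.5278, 0.2218, 0.0637]
eef_rot: [-3.139, 0.115, -0.0]
ft_force: [-0.2, 0.5, 0.7]
width: 0.0002
finger_force: 0.0
```

Call:
drive_tool --commands '[[[7, -0.5, 0, 0], [7, -0.5, 0, 0], [7, -0.5, 0, 0], [7, -0.5, 0, 0], [7, -0.5, 0, 0]]]'

```text
time_s: 3.48
position: [0.5624, 0.219, 0.0636]
eef_rot: [3.139, -0.115, -0.001]
ft_force: [-2.6, -0.8, 1.6]
width: 0.0003
finger_force: 1.3
```

Call:
drive_tool --commands '[[[7, -0.5, 0, 0], [7, -0.5, 0, 0], [7, -0.5, 0, 0], [7, -0.5, 0, 0], [7, -0.5, 0, 0]]]'

```text
time_s: 3.9
position: [0.5975, 0.2166, 0.0635]
eef_rot: [3.139, -0.115, -0.001]
ft_force: [-2.6, -1.2, 0.7]
width: 0.0006
finger_force: 1.3
```

Call:
drive_tool --commands '[[[4, -0.3, 1, 0], [4, -0.3, 1, 0], [4, -0.3, 1, 0], [3, -0.2, 0, 0], [3, -0.2, 0, 0]]]'

```text
time_s: 4.32
position: [0.6151, 0.2156, 0.0668]
eef_rot: [-3.139, 0.115, -0.0]
ft_force: [-2.4, -0.2, -0.8]
width: 0.0007
finger_force: 1.1
```

Call:
drive_tool --commands '[[[1, 0, 0, 0], [1, 0, 0, 0], [1, 0, 0, 0], [1, 0, 0, 0], [1, 0, 0, 0]]]'

```text
time_s: 4.73
position: [0.6199, 0.2153, 0.0668]
eef_rot: [3.139, -0.115, 0.0]
ft_force: [-3.2, -1.0, 0.9]
width: 0.0004
finger_force: 1.0
```

Not at the stop yet, so I'll continue in small steps until the force rises.

Call:
drive_tool --commands '[[[1, 0, 0, 0], [0.5, 0, 0, 0], [0.5, 0, 0, 0], [0.5, 0, 0, 0], [0.5, 0, 0, 0]]]'

```text
time_s: 5.15
position: [0.6205, 0.2154, 0.0667]
eef_rot: [3.138, -0.114, -0.011]
ft_force: [-20.0, -4.5, 11.2]
width: 0.0001
finger_force: 9.7
```

Call:
drive_tool --commands '[[[0.5, 0, 0, 0], [0.5, 0, 0, 0], [0.5, 0, 0, 0], [0, 0, 0, 0], [0, 0, 0, 0]]]'

```text
time_s: 5.57
position: [0.6207, 0.2154, 0.0667]
eef_rot: [3.137, -0.114, -0.017]
ft_force: [-25.7, -4.9, 14.2]
width: 0.0003
finger_force: 12.8
```

The force rose at x_c ≈ -0.025, which is where the shut stop should be, so the drawer is shut. I'll back off, rise and move to the right of the tab.

Call:
drive_tool --commands '[[[-6, 0, 0, 0], [-14, 0, 0, 0], [-14, 0, 10, 0], [0, 0, 30, 0], [0, 0, 30, 0]]]'

```text
time_s: 5.98
position: [0.5897, 0.2156, 0.1371]
eef_rot: [3.139, -0.114, -0.002]
ft_force: [-0.2, -0.4, 1.2]
width: 0.0007
finger_force: 0.0
```

Call:
drive_tool --commands '[[[0, -10, 30, 0], [5, -27, 0, 0], [16, -27, 0, 0], [16, -27, 0, 0], [15, -27, 0, 0]]]'

```text
time_s: 6.4
position: [0.6434, 0.0963, 0.1674]
eef_rot: [-3.139, 0.114, -0.004]
ft_force: [0.2, 0.7, 0.6]
width: 0.0003
finger_force: 0.0
```

Call:
drive_tool --commands '[[[0, 0, 0, 0], [0, 0, 0, 0], [0, 0, 0, 0], [0, 0, 0, 0], [0, 0, 0, 0]]]'

```text
time_s: 6.82
position: [0.642, 0.0986, 0.1669]
eef_rot: [-3.139, 0.113, -0.001]
ft_force: [0.4, 0.5, 0.5]
width: 0.0004
finger_force: 0.0
```

```bash
python3 - <<'E'
from h import *
print(robot.state()["position"])
a=capture("wrist");b=capture("scene")
cv2.imwrite("pics/w.png",np.hstack([cv2.resize(a,(400,300))[:,:,::-1],cv2.resize(b[110:260,150:350,::-1],(400,300),interpolation=cv2.INTER_CUBIC)]))
E
```

```text
[0.64203794 0.09861759 0.16694246]
```

View pics/w.png

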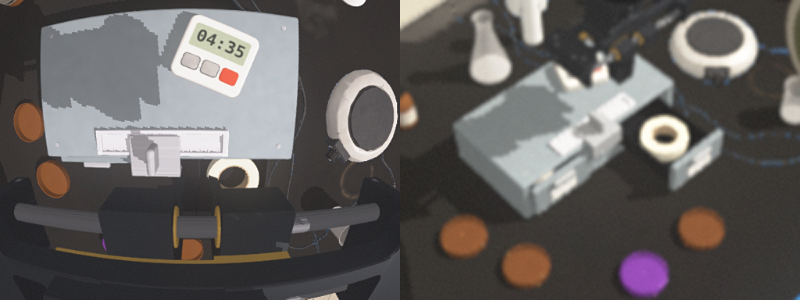

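The left drawer is shut. In the wrist view (half of the picture) the tab is near (152,152). I'll cast that pixel to a ray to check the tab's position.

```bash
python3 - <<'E'
from h import *
K,R,t=cal("wrist"); o=-R.T@t
for uv in [(152,141),(152,168),(155,138),(128,178),(181,178)]:
    u=np.array(uv)*1.28; m=np.array([(u[0]-K[0,2]),(u[1]-K[1,2])]); r=np.hypot(*m); th=r/K[0,0]
    d=R.T@np.r_[m/r*np.sin(th),np.cos(th)]
    z=.1005 if uv[1]<170 else .0775 if uv[1]<175 else .05
    p=o+d*(z-o[2])/d[2]; a=-.073; q=p-[.6395,.133,0]; print(uv,p.round(4),"xc,yc",(q[0]*np.cos(a)+q[1]*np.sin(a)).round(4),(-q[0]*np.sin(a)+q[1]*np.cos(a)).round(4))
E
```

```text
(152, 141) [0.6679 0.1345 0.1005] xc,yc 0.0282 0.0036
(152, 168) [0.6435 0.1377 0.1005] xc,yc 0.0037 0.005
(155, 138) [0.6703 0.1316 0.1005] xc,yc 0.0309 0.0008
(128, 178) [0.6144 0.1799 0.05  ] xc,yc -0.0284 0.045
(181, 178) [0.611  0.1181 0.05  ] xc,yc -0.0274 -0.0169
```

Call:
drive_tool --commands '[[[1, -2, -15, 0], [0, 0, -15, 0], [0, 0, -15, 0], [0, 0, -12, 0], [0, 0, 0, 0]]]'

```text
time_s: 7.33
position: [0.6422, 0.0958, 0.1072]
eef_rot: [3.14, -0.114, -0.007]
ft_force: [-0.8, 0.4, -0.5]
width: 0.0003
finger_force: 0.0
```

Call:
drive_tool --commands '[[[0.4, 5, 0, 0], [0.4, 5, 0, 0], [0.4, 5, 0, 0], [0.4, 5, 0, 0], [0.4, 5, 0, 0]]]'

```text
time_s: 7.75
position: [0.6456, 0.1212, 0.1103]
eef_rot: [-3.139, 0.114, -0.002]
ft_force: [-0.3, 0.1, 0.9]
width: 0.0004
finger_force: 0.5
```

Call:
drive_tool --commands '[[[0.3, 3, 0, 0], [0.3, 3, 0, 0], [0.3, 3, 0, 0], [0.3, 3, 0, 0], [0.3, 3, 0, 0]]]'

```text
time_s: 8.17
position: [0.6469, 0.1356, 0.1098]
eef_rot: [3.139, -0.115, -0.0]
ft_force: [-0.7, -1.7, 2.2]
width: 0.0005
finger_force: 0.9
```

Call:
drive_tool --commands '[[[0.1, 1, 0, 0], [0.1, 1, 0, 0], [0.1, 1, 0, 0], [0.1, 1, 0, 0], [0, 0, 0, 0]]]'

```text
time_s: 8.58
position: [0.6473, 0.1396, 0.1097]
eef_rot: [-3.139, 0.115, 0.0]
ft_force: [-0.5, -0.7, 1.6]
width: 0.0003
finger_force: 0.5
```

Call:
drive_tool --commands '[[[0.1, 1, 0, 0], [0.1, 1, 0, 0], [0.1, 1, 0, 0], [0.1, 1, 0, 0], [0, 0.5, 0, 0]]]'

```text
time_s: 9.0
position: [0.6477, 0.1441, 0.1097]
eef_rot: [3.139, -0.115, -0.0]
ft_force: [-1.6, -1.8, 0.6]
width: 0.0008
finger_force: 0.8
```

Call:
drive_tool --commands '[[[0, 0.5, 0, 0], [0, 0.5, 0, 0], [0, 0.5, 0, 0], [0, 0.5, 0, 0], [0, 0.5, 0, 0]]]'

```text
time_s: 9.42
position: [0.6477, 0.1464, 0.1097]
eef_rot: [3.139, -0.115, 0.0]
ft_force: [0.8, -1.3, 0.2]
width: 0.0006
finger_force: 0.8
```

Call:
drive_tool --commands '[[[0, 0.5, 0, 0], [0, 0.5, 0, 0], [0, 0.5, 0, 0], [0, 0.5, 0, 0], [0, 0, 0, 0]]]'

```text
time_s: 9.83
position: [0.6477, 0.1485, 0.1097]
eef_rot: [-3.139, 0.115, -0.0]
ft_force: [0.9, -0.9, -0.2]
width: 0.0004
finger_force: 0.6
```

Call:
drive_tool --commands '[[[0, 0.7, 0, 0], [0, 0.7, 0, 0], [0, 0.7, 0, 0], [0, 0.7, 0, 0], [0, 0, 0, 0]]]'

```text
time_s: 10.25
position: [0.6477, 0.1505, 0.1097]
eef_rot: [3.138, -0.115, -0.0]
ft_force: [1.2, -5.8, 1.2]
width: 0.0001
finger_force: 2.8
```

Call:
drive_tool --commands '[[[0, 0.7, 0, 0], [0, 0.7, 0, 0], [0, 0.7, 0, 0], [0, 0, 0, 0], [0, 0, 0, 0]]]'

```text
time_s: 10.67
position: [0.6478, 0.1508, 0.1098]
eef_rot: [3.135, -0.116, -0.001]
ft_force: [-0.8, -14.4, 2.1]
width: 0.0003
finger_force: 7.1
```

The force has risen, so the bolt is at its end stop. I'll back off to the right and lift clear.

Call:
drive_tool --commands '[[[0, -6, 0, 0], [0, -10, 0, 0], [0, 0, 30, 0], [0, 0, 40, 0], [-20, 0, 20, 0]]]'

```text
time_s: 11.08
position: [0.6298, 0.1367, 0.2034]
eef_rot: [-3.138, 0.116, -0.009]
ft_force: [0.1, -0.4, 1.2]
width: 0.0004
finger_force: 0.0
```

Call:
drive_tool --commands '[[[-30, -25, 0, 0], [-30, -25, 0, 0], [-30, -25, 0, 0], [-30, -25, 0, 0], [-30, -25, 0, 0]]]'

```text
time_s: 11.5
position: [0.4757, 0.0117, 0.1996]
eef_rot: [-3.139, 0.114, -0.0]
ft_force: [1.6, -1.0, 0.6]
width: 0.0002
finger_force: 0.0
```

Call:
drive_tool --commands '[[[-15, -25, 0, 0], [-15, -25, 0, 0], [0, 0, 0, 0], [0, 0, 0, 0], [0, 0, 0, 0]]]'

```text
time_s: 11.92
position: [0.4479, -0.0374, 0.1998]
eef_rot: [-3.139, 0.115, -0.001]
ft_force: [0.2, 0.5, 0.2]
width: 0.0001
finger_force: 0.0
```

```bash
python3 - <<'E'
from h import *
b=capture("scene");c=capture("top")
cv2.imwrite("pics/f.png",np.hstack([cv2.resize(c[105:225,195:355,::-1],(400,300),interpolation=cv2.INTER_CUBIC),cv2.resize(b[110:260,150:350,::-1],(400,300),interpolation=cv2.INTER_CUBIC)]))
E
```

```text
(no output)
```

View pics/f.png

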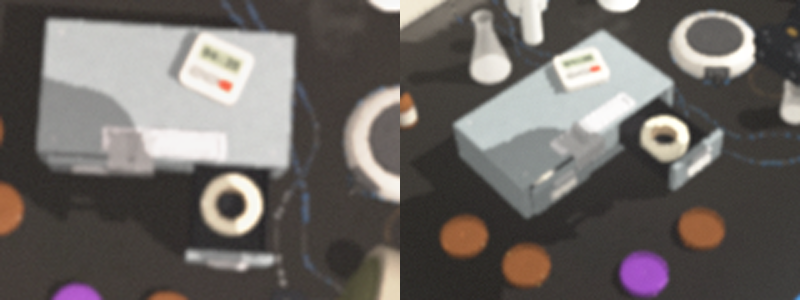

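The left drawer is shut and the bolt plate now sits at the left end of its guide, around (125,150). The right drawer and the timer look unmoved.

```bash
python3 -c "
from station import robot
print(robot.sign_off())"
```

```text
the job is handed in; nothing more can be done
None
```

I pushed the left drawer with the petri dish fully shut and the bolt across to its left stop, left the right drawer open with nothing visibly disturbed, and handed the job in at about 12 s; the sign-off returned no verdict.

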